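Slide a cast wall section along the fence into the corner of a gluing jig

TASK

Square up the plaster wall section in the gluing jig using fingertips only, sliding and never picking anything up: push its long edge flat against the long fence while it is still well away from the end fence, then slide it along, keeping it against the long fence, until it sits fully home in the corner against both fences. Then push the steel setting block up flat against the middle of the wall section's free long edge so that the wall section cannot shift, and leave everything else where it stands.

Things in the scene. Friction and masses are not known exactly. Their poses are not given: they have to be found in the camera images.
- jig: Gluing jig, fixed: dark steel plate 240 (x) by 360 (y) by 6 mm, top face z = 0.006. Two aluminium fences rise 18 mm above it: the long fence along jig y, inner face at jig x = +0.095, facing -x (the robot's side); the end fence along jig x, inner face at jig y = +0.15, facing -y. Outside them, 3 mm high screwed feet. Origin: centre of the plate's underside. Jig yaw within 0.35 rad.
- corner (a point): Inner corner where the inner faces of the two fences meet, on the plate's top face (z = 0.006). Axes as the jig's: the plate's free area lies to its -x and -y. In these axes the wall section's centre is at x -0.025, y -0.040 when home, and the block's centre then at x -0.065 when flat against it.
- wall_center (a point): Centre (half-way up) of the wall section: cream plaster, lying flat on the plate, 50 (its x) by 80 (its y, the long way) by 12 mm thick, top face at z = 0.018 with shallow windows and door, 60 g. Starts 40 to 90 mm short of the long fence, 215 to 245 mm short of home along it, turned up to 0.25 rad. Slides easily on the plate, under a fingertip pressed on top or pushed at an edge.
- block_center (a point): Centre (half-way up) of the setting block: bright ground steel, 30 (its x) by 50 (its y) by 30 mm tall, 350 g, loose on the plate on the robot's side of the wall section's home, 38 to 60 mm short of touching it there and within 12 mm of its middle in y, turned up to 0.2 rad from the jig.
- house_corner: Bystander on the plate: two plaster walls glued into an upright L, 50 by 50 by 45 mm tall. Origin: centre of its underside. Leave alone.
- round_weight: Bystander on the plate: round brass weight with a knob, 30 mm in diameter, 33 mm tall. Origin: centre of its underside. Leave alone.
- glue: Bystander on the table: glue bottle with a pointed nozzle, 33 mm in diameter, 96 mm tall. Origin: centre of its underside.
- pencil: Bystander on the table: red pencil 170 mm long, lying along its y. Origin: centre of its underside.
- paint_pot: Bystander on the table: small glass paint pot, 38 mm in diameter, 42 mm tall. Origin: centre of its underside.
- tub: Bystander on the table: empty white plastic tub, 84 mm across the rim, 100 mm tall. Origin: centre of its underside.
- gable: Bystander on the table, not on the jig: a smaller plaster piece 30 by 50 by 10 mm lying flat. Origin: centre of its underside.
Things that resemble listed ones, but are neither listed nor needed, are in the scene too. Leave any blue or yellow look-alike of the part that bears wall_center alone.

How it is judged (in metres and radians):
On the way, in this order (a step that is already met when the one before it is completed fails the run):
1. the wall section lies with its long edge flat against the long fence, still more than 60 mm short of the end fence (x of wall_center in the frame of corner above -0.0285 m and angle between the x axis of wall_center and the x axis of corner, either way round below 0.06 rad and y of wall_center in the frame of corner below -0.1 m), for 0.1 s.
2. it is still against the long fence as it comes along it, 5 to 35 mm short of the end fence (x of wall_center in the frame of corner above -0.0295 m and angle between the x axis of wall_center and the x axis of corner, either way round below 0.08 rad and y of wall_center in the frame of corner between -0.075 and -0.045 m), for 0.05 s.
3. the wall section is home in the corner, the block not yet up against it (x of wall_center in the frame of corner above -0.028 m and y of wall_center in the frame of corner above -0.043 m and angle between the x axis of wall_center and the x axis of corner, either way round below 0.05 rad and x of block_center in the frame of corner below -0.069 m), for 0.1 s.
4. the block stands flat against the wall section's free long edge (x of block_center in the frame of corner above -0.069 m and angle between the x axis of block_center and the x axis of corner, either way round below 0.1 rad), for 0.1 s.
At the end, for the whole second after the job is handed in: The wall section lies flat on the plate in the corner, within 3 mm of both fences and square to them within 0.05 rad; the setting block stands upright on the plate against the wall section's free long edge (gap under 4 mm, square within 0.10 rad), its centre within 22 mm of the middle of that edge (all of step 4 and x of wall_center in the frame of corner between -0.028 and -0.022 m and y of wall_center in the frame of corner between -0.043 and -0.037 m and angle between the x axis of wall_center and the x axis of corner, either way round below 0.05 rad and z of wall_center in the frame of jig below 0.0145 m and x of block_center in the frame of corner below -0.058 m and y of block_center in the frame of corner between -0.062 and -0.018 m and angle between block_center's own z axis and vertical below 0.1 rad); the robot touches nothing.
It fails at once if the wall section is lifted or tipped off the plate (z of wall_center in the frame of jig above 0.017 m or angle between wall_center's own z axis and vertical above 0.2 rad).
It fails at once if the setting block is lifted or tipped over (z of block_center in the frame of jig above 0.027 m or angle between block_center's own z axis and vertical above 0.35 rad).
It fails at once if another thing on the jig or the table is pushed away (distance of any of house_corner, round_weight from where it was at the start of the episode above 0.015 m or distance of any of glue, pencil, paint_pot, tub, gable from where it was at the start of the episode above 0.02 m).
It also fails if it takes over 61 s, if anything falls off the work surface, if the arm or the gripper's body presses on something with over 40 N, if the wrist force passes 120 N, or if a joint passes its speed limit or range.

ROBOT

A 6-joint arm with a two-finger parallel gripper is mounted at the origin on the work surface. World frame = base frame: x ahead of the robot, y to its left, z up, the work surface at z = 0. Lengths are in m, angles in degrees, forces in N, time in s.
With the tool pointing down it reaches from about 0.4 to 0.825 m from the base axis. Payload 7 kg.
Tool frame: the origin (TCP) lies midway between the tips of the shut fingers; the grasp point (between the pads) lies 19 mm behind it; z points along the fingers, y is the direction in which the jaws open and shut (so a half turn about z gives the same grasp; the last joint's range is limited). The gripper opens to 88 mm and grips with 3 to 60 N. Pads are 19 mm wide; open, the fingers measure 130 mm over their backs; the gripper's body (78 mm by 193 mm) begins 47 mm behind the grasp point.
Start: joints at [87.783, 20.546, 0.682, 0, -70.136, -16.507], TCP at [0.217, 0.639, 0.227] pointing down, gripper open.
Joint ranges: [-176.03, 176.03], [-82.01, 121.73], [-58.28, 71.71], [-173.87, 95.51], [-174.79, -0.11], [-173.66, 173.66]. Speed limits (degrees/s): [136.94, 136.94, 172.46, 180, 180, 180].

INTERFACE

Orientations are given as a 3x3 rotation matrix whose columns are the frame's x, y, z axes.
In Python, from rig import robot gives the robot as it stands. Calls block until the motion is done:
- robot.goto(position, orientation): joint-space move of the TCP to a pose.
- robot.servo_line(position, ori=None, speed=0.15): straight line of the TCP; ori=None keeps the orientation; speed is the mean speed in m/s.
- robot.movej(angles): joint-space move.
- robot.move_gripper(opening): opening from 0.0 (shut) to 1.0 (fully open); the grip force is fixed at half the most; returns when the fingers have stopped.
- robot.dwell(seconds).
- robot.ik(position, orientation): joint angles nearest the present ones, or None.
- robot.grab_frame(name): name is "scene" or "side" or "wrist"; returns (picture, depth): 384x512x3 uint8, red, green, blue; 384x512 float32, m along the optical axis (not along the pixel's ray), 0 where there is no reading.
- robot.camera_info(name): a dict with "vfov" (degrees; the focal length in pixels is half the picture's height over the tangent of half this angle, whatever the lens; pixels are square), "cx", "cy" (the principal point, pixels), "view" (4x4, takes a point from world to camera coordinates); the wrist camera has in their place "T_tool_cam" (4x4, takes a point from camera to tool coordinates, whose origin is the TCP and whose axes are the flange's). Camera axes: x right, y down, z forward; pixel columns grow to the right and rows downward; lengths in m; the calibration is good to about 2 mm. A picture is of the moment at which its call begins: read the wrist's pose just before it. camera_info takes no time and is no camera call.
A pose or a line that the arm cannot do raises robot.Unreachable and nothing moves.
- robot.job_done(): hands the job in, once; it reports no verdict.
Readings, each from a call of its own:
- robot.read_t(): time.
- robot.read_qpos(): joint angles.
- robot.read_qvel(): joint speeds.
- robot.read_effort(): joint torques, N m.
- robot.read_position(): TCP position.
- robot.read_tcp_rot(): TCP orientation.
- robot.read_force(): force on the tool from outside, world axes, zero at the start.
- robot.read_ft_torque(): the same for the moment, N m.
- robot.read_grip_width(): opening from 0.0 (shut) to 1.0 (fully open).
Only numpy, scipy, OpenCV 4.12 (cv2) and the standard library are available. Lean on these libraries where they do the work, as an engineer would, in place of code of your own. Each camera call takes 0.05 s, during which the arm holds its last target. There are 200 camera calls.

## Working session

There is one attempt and no reset: what is moved stays moved. The work goes in short steps, each a Python script; the robot and the scene stay as the last script left them, time stands still between calls to the robot, and variables do not carry over. Pictures are saved under pics/ and viewed, about 8 in all and at most 12, crops included, and the job is handed in when it is done.

```bash
mkdir -p pics; ls
python3 - <<'E'
from rig import robot
import cv2,numpy as np
for n in ["scene","side","wrist"]:
    p=robot.read_position();R=robot.read_tcp_rot()
    im,d=robot.grab_frame(n); c=robot.camera_info(n)
    np.savez(f"pics/{n}0.npz",im=im,d=d,p=p,R=R)
    cv2.imwrite(f"pics/{n}0.png",im[:,:,::-1]); print(n,c)
a=cv2.imread("pics/scene0.png");b=cv2.imread("pics/side0.png")
cv2.imwrite("pics/both.png",cv2.resize(np.hstack([a]),(800,600)))
print(p,R,robot.read_t())
E
```

```text
pics
scene {'vfov': 48.96639485660124, 'cx': 250.1172936992761, 'cy': 192.33057753241073, 'view': array([[ 0.30651556,  0.95181433, -0.00988432, -0.15268786],
       [ 0.68030593, -0.22632021, -0.69711047, -0.3187462 ],
       [-0.66575675,  0.20695084, -0.7168956 ,  1.61106892],
       [ 0.        ,  0.        ,  0.        ,  1.        ]])}
side {'vfov': 51.45029159672833, 'cx': 254.27537681178336, 'cy': 186.54285788925773, 'view': array([[ 0.97654641, -0.21486523, -0.01378541, -0.53133038],
       [-0.17263622, -0.74314155, -0.64648076,  0.15666964],
       [ 0.12866172,  0.63369832, -0.76280574,  0.97210452],
       [ 0.        ,  0.        ,  0.        ,  1.        ]])}
wrist {'vfov': 66.25291398693025, 'cx': 250.9970864826679, 'cy': 192.29354910368303, 'T_tool_cam': array([[ 4.23803496e-04, -9.52874510e-01, -3.03364448e-01,
         8.33510700e-02],
       [ 9.99999473e-01,  6.87413880e-04, -7.62172013e-04,
         2.34892962e-05],
       [ 9.34791216e-04, -3.03363965e-01,  9.52874299e-01,
        -1.58445045e-01],
       [ 0.00000000e+00,  0.00000000e+00,  0.00000000e+00,
         1.00000000e+00]])}
[0.21658661 0.63885185 0.22572195] [[ 9.47038015e-01 -3.21121310e-01 -3.20201280e-04]
 [-3.21121426e-01 -9.47036889e-01 -1.47029128e-03]
 [ 1.68899439e-04  1.49524523e-03 -9.99998868e-01]] 0.15
```

View pics/both.png

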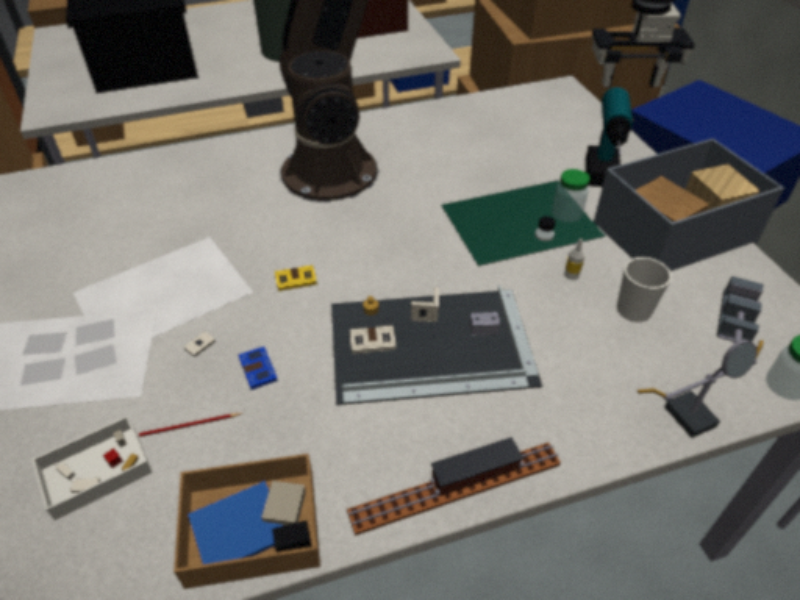

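View pics/wrist0.png

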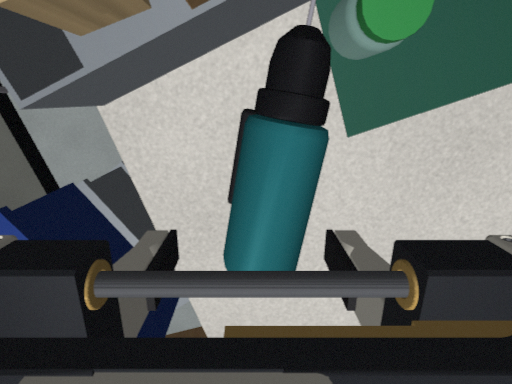

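The scene view (800×600) shows the jig at about (435,345), with the cream wall section at (372,339), the brass weight at (371,303), the house corner at (425,308) and the block candidate at (485,319). The blue (257,367) and yellow (296,277) pieces are look-alikes, and the small cream piece at (200,344) is the gable. The wrist view shows only a drill, off the jig.

```bash
cat > h.py <<'E'
import numpy as np,cv2
from rig import robot
def cam(n,p=None,R=None):
    c=robot.camera_info(n); f=192/np.tan(np.radians(c["vfov"]/2))
    if n=="wrist":
        T=np.eye(4);T[:3,:3]=R;T[:3,3]=p; M=T@c["T_tool_cam"]
    else: M=np.linalg.inv(c["view"])
    return f,c["cx"],c["cy"],M
def ray(C,uv,z):
    f,cx,cy,M=C; uv=np.atleast_2d(np.asarray(uv,float))
    d=np.c_[(uv[:,0]-cx)/f,(uv[:,1]-cy)/f,np.ones(len(uv))]@M[:3,:3].T
    o=M[:3,3]; return o+d*((z-o[2])/d[:,2])[:,None]
def shot(n,name):
    p=robot.read_position();R=robot.read_tcp_rot();im,d=robot.grab_frame(n)
    np.savez(f"pics/{name}.npz",im=im,d=d,p=p,R=R)
    return im,d,cam(n,p,R)
def down(yaw):  # tool z down, tool x at yaw (rad)
    c,s=np.cos(yaw),np.sin(yaw); return np.array([[c,s,0],[s,-c,0],[0,0,-1.]])
E
python3 - <<'E'
from h import *
C=cam("scene"); s=512/800
for k,uv,z in [("wall",(372,339),.018),("blk",(485,319),.036),("weight",(371,303),.03),("house",(425,308),.03),("c00",(343,400),0.006),("c01",(540,388),.006),("c10",(331,303),.006),("c11",(512,290),.006),("incorner",(525,375),.024),("glue",(574,262),.05),("tub",(642,290),.05),("pot",(545,228),.02),("gable",(200,344),.01)]:
    print(k,ray(C,np.array(uv)*s,z)[0].round(3))
im=cv2.imread("pics/scene0.png")[165:265,200:355]
im2=cv2.imread("pics/side0.png")
cv2.imwrite("pics/crop.png",np.vstack([cv2.resize(im,(512,330),interpolation=cv2.INTER_CUBIC),im2[100:370]]))
E
```

```text
wall [ 0.571 -0.059  0.018]
blk [0.605 0.148 0.036]
weight [ 0.494 -0.038  0.03 ]
house [0.538 0.055 0.03 ]
c00 [ 0.677 -0.143  0.006]
c01 [0.759 0.187 0.006]
c10 [ 0.447 -0.106  0.006]
c11 [0.525 0.244 0.006]
incorner [0.738 0.167 0.024]
glue [0.531 0.369 0.05 ]
tub [0.641 0.452 0.05 ]
pot [0.387 0.385 0.02 ]
gable [ 0.476 -0.362  0.01 ]
```

View pics/crop.png

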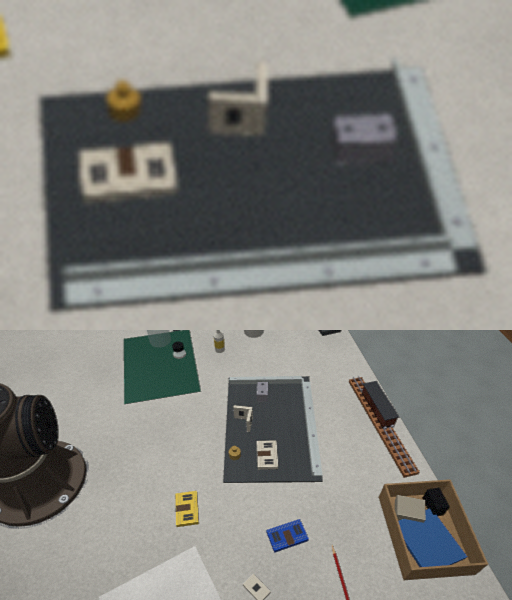

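Confirmed: the cream piece on the plate at crop (127,170), with windows and door, is the wall section. The blue and yellow copies and the small gable are off the jig. The steel piece at crop (365,130), near the end fence, is the block. I'll shut the gripper and look from above.

Run:
```python
from h import *
q=robot.ik([0.56,0.05,0.30],down(-0.2)); print(q)
robot.goto([0.56,0.05,0.30],down(-0.2)); robot.move_gripper(0.0)
im,d,C=shot("wrist","w1"); cv2.imwrite("pics/w1.png",im[:,:,::-1]); print(robot.read_position(),robot.read_t(),robot.read_force(), robot.read_grip_width())
```

```text
[ 25.04868712   7.6335273   -6.98796191   0.         -75.37851079
  53.49215698]
[0.56003074 0.05000447 0.30002761] 4.0583 [-0.65385665  0.63493839  0.4970659 ] 0.005906767976075963
```

View pics/w1.png

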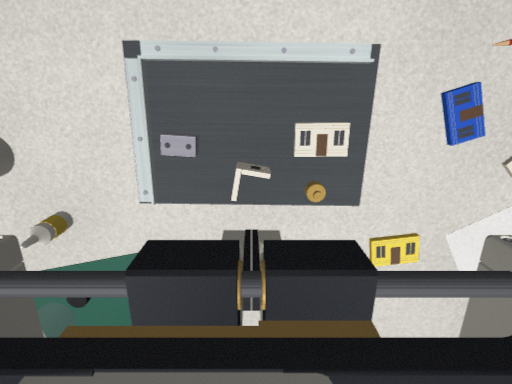

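The overhead wrist view shows the long fence inner edge at row ~61, the end fence inner edge at column ~147 and the wall section at (322,140). The block is at (178,146), the house corner at (248,176) and the weight at (316,192). Next I measure all of these numerically.

```bash
cat > meas.py <<'E'
from h import *
def fitline(pts):
    m=pts.mean(0); 
    for _ in range(3):
        m=pts.mean(0); v=np.linalg.svd(pts-m)[2][0]; n=np.array([-v[1],v[0]]); r=(pts-m)@n
        pts=pts[abs(r)<max(2*r.std(),.0003)]
    return m,v,r.std()
def rect(mask,C,z):
    cs=cv2.findContours(mask.astype(np.uint8),cv2.RETR_EXTERNAL,cv2.CHAIN_APPROX_NONE)[0]
    c=max(cs,key=cv2.contourArea)[:,0].astype(float)
    w=ray(C,c,z)[:,:2]
    (cx,cy),(a,b),ang=cv2.minAreaRect((w*1000).astype(np.float32))
    return np.array([cx,cy])/1000,(a,b),ang,c.mean(0)
def masked(im,box,f):
    m=np.zeros(im.shape[:2],bool);x0,y0,x1,y1=box
    hsv=cv2.cvtColor(im,cv2.COLOR_RGB2HSV).astype(int); m[y0:y1,x0:x1]=f(im.astype(int),hsv)[y0:y1,x0:x1]
    return cv2.morphologyEx(m.astype(np.uint8),cv2.MORPH_CLOSE,np.ones((9,9)))
def tojig(o,yaw,p): 
    c,s=np.cos(yaw),np.sin(yaw); return (np.asarray(p)[:2]-o)@np.array([[c,-s],[s,c]])
def toworld(o,yaw,p):
    c,s=np.cos(yaw),np.sin(yaw); return o+np.array([[c,-s],[s,c]])@np.asarray(p)
E
python3 - <<'E'
from meas import *
D=np.load("pics/w1.npz"); im=D["im"]; d=D["d"]; C=cam("wrist",D["p"],D["R"])
V=im.max(2).astype(int)
print("col 250",V[45:75,250],"row 110",V[110,125:160]); print(im[140,300],im[146,170],im[192,316],im[190,140])
# plate-edge: last strong dark->bright
g=cv2.GaussianBlur(V.astype(np.float32),(3,3),0)
def edge(arr,start,thr):  # arr from plate outward, first crossing, subpixel
    k=np.argmax(arr>thr); return start+k-(arr[k]-thr)/(arr[k]-arr[k-1])
L=[(u,80-edge(g[80:40:-1,u],0,90)) for u in range(165,360,5)]
E=[(165-edge(g[v,165:125:-1],0,90),v) for v in range(75,195,5) if not 125<v<160]
for z in (.006,.024):
    l=ray(C,L,z)[:,:2];e=ray(C,E,z)[:,:2]
    ml,vl,rl=fitline(l); me,ve,re=fitline(e)
    vl*=np.sign(vl[1]); ve*=np.sign(ve[0])
    yl=np.arctan2(-vl[0],vl[1]); ye=np.arctan2(ve[1],ve[0])
    t=np.linalg.solve(np.c_[vl,-ve],me-ml); cor=ml+t[0]*vl
    print(z,"yaw",yl,ye,"corner",cor,"res",rl,re)
    if z==.006: o,yaw=cor,yl
np.savez("jig.npz",o=o,yaw=yaw)
w=masked(im,(285,112,360,168),lambda a,h:a.max(2)>120)
b=masked(im,(155,125,205,166),lambda a,h:a.max(2)>80)
we=masked(im,(300,178,335,206),lambda a,h:(h[:,:,1]>90)&(a.max(2)>70))
ho=masked(im,(225,155,280,205),lambda a,h:a.max(2)>90)
for k,m,z in [("wall",w,.018),("blk",b,.036),("blk@base",b,.006),("weight",we,.02),("house",ho,.051)]:
    c,s,a,px=rect(m,C,z); v,u=np.nonzero(m); dd=d[v,u]; 
    f,cx,cy,M=C; X=np.c_[(u-cx)/f*dd,(v-cy)/f*dd,dd]@M[:3,:3].T+M[:3,3]
    print(k,"world",c.round(4),"corner fr",tojig(o,yaw,c).round(4),"size",np.round(s,1),"ang",round(a-np.degrees(yaw),1),"px",px.round(),"depth z",np.median(X[:,2][dd>0]).round(4))
E
```

```text
col 250 [202 209 213 209 209 207 206 208 209 211 214 207 204 203 195 149 126  79
  81  84  83  81  83  82  83  84  85  83  83  86] row 110 [217 218 216 215 185 180 201 203 209 208 208 207 206 207 209 209 201 199
 200 199 156  85  84  85  82  85  86  83  84  88  85  85  85  85  85]
[154 151 143] [137 137 146] [129 107  59] [206 214 214]
0.006 yaw -0.21185039851924944 -0.20701576705921676 corner [0.72217382 0.17455226] res 0.0001274893778952165 0.00019332580943978267
0.024 yaw -0.2118503985192495 -0.20701576705921662 corner [0.71897049 0.16893487] res 0.00012241708488226427 0.0001856341478391455
wall world [ 0.5646 -0.0574] corner fr [-0.1053 -0.2599] size [81.3 50.1] ang 90.7 px [321. 139.] depth z 0.0183
blk world [0.5995 0.1476] corner fr [-0.1142 -0.0522] size [74.5 57.3] ang 90.7 px [180. 145.] depth z 0.0074
blk@base world [0.5965 0.1557] corner fr [-0.1189 -0.0449] size [79.8 61.3] ang 90.7 px [180. 145.] depth z 0.0074
weight world [ 0.4864 -0.0361] corner fr [-0.1862 -0.2555] size [35.2 28.5] ang 46.6 px [315. 191.] depth z 0.0249
house world [0.5274 0.0553] corner fr [-0.1654 -0.1576] size [79.5 62.8] ang 90.7 px [249. 189.] depth z 0.0457
```

Checks agree: the wall is 81×50 mm at depth z .0183, which puts it 80 mm from the long fence and 220 mm short of home. The two jig yaw estimates are −0.212 and −0.207. There is a 41 mm gap between the weight and the wall, which is enough for the fingertips. Now the step 1 push.

```bash
cat >> meas.py <<'E'
J=np.load("jig.npz") if __import__("os").path.exists("jig.npz") else None
if J is not None: O,YAW=J["o"],-0.21
def P(x,y,z): return np.r_[toworld(O,YAW,[x,y]),z]
def fj():  # force in jig axes
    f=np.mean([robot.read_force() for _ in range(3)],0); return np.r_[tojig(np.zeros(2),YAW,f),f[2]]
def push(a,b,z,step,thr,axis,f0,speed=.03):
    """step from a to b (corner frame) until the force change along axis passes thr"""
    a,b=np.array(a),np.array(b); n=int(np.ceil(np.linalg.norm(b-a)/step))
    for i in range(1,n+1):
        p=a+(b-a)*i/n; robot.servo_line(P(*p,z),speed=speed); f=fj()-f0
        if abs(f[axis])>thr: break
    print("push end",p.round(4),"actual",tojig(O,YAW,robot.read_position()).round(4),"f",f.round(2),"t",round(robot.read_t(),2)); return p
E
python3 - <<'E'
from meas import *
R=down(YAW)
robot.goto(P(-.150,-.26,.10),R); robot.servo_line(P(-.150,-.26,.03),ori=R,speed=.12); f0=fj()
robot.servo_line(P(-.150,-.26,.0105),speed=.04); print("f0",f0,"after",fj()-f0,robot.read_position(),tojig(O,YAW,robot.read_position()))
f0=fj()
robot.servo_line(P(-.066,-.26,.0105),speed=.05); print(fj()-f0)
p=push([-.066,-.26],[-.052,-.26],.0105,.001,3,0,f0)
im,d,C=shot("wrist","w2"); cv2.imwrite("pics/w2.png",im[:,:,::-1]); print(robot.read_t())
E
```

```text
f0 [-0.65176463 -1.09735352 -0.40431274] after [1.92682669 1.17908993 0.91458654] [ 0.5212129  -0.04853694  0.01032833] [-0.15004084 -0.26008043]
[-1.02218746  0.49434243 -1.48943419]
push end [-0.0604 -0.26  ] actual [-0.0613 -0.2602] f [-5.97  0.89  0.54] t 9.67
9.7167
```

View pics/w2.png

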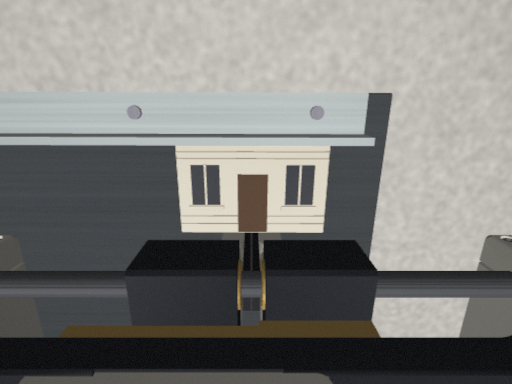

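The wall is now flat against the long fence: its top edge runs parallel to the fence face at row ~146. Contact came at x −.0604 (−.0595 predicted), so the jig frame is good to about 1 mm. Next I push it along from its −y short edge.

Run:
```python
from meas import *
robot.dwell(.1)
robot.servo_line(P(-.072,-.26,.0105),speed=.06);robot.servo_line(P(-.072,-.26,.045),speed=.12)
robot.servo_line(P(-.026,-.342,.045),speed=.15);robot.servo_line(P(-.026,-.342,.0115),speed=.06)
f0=fj()
robot.servo_line(P(-.026,-.115,.0115),speed=.045); print(fj()-f0,robot.read_position())
im,d,C=shot("wrist","w3"); cv2.imwrite("pics/w3.png",im[:,:,::-1]); print(robot.read_t())
```

```text
[-0.30933477  0.07526633 -0.45566489] [0.67274596 0.06747468 0.0114878 ]
17.3167
```

View pics/w3.png

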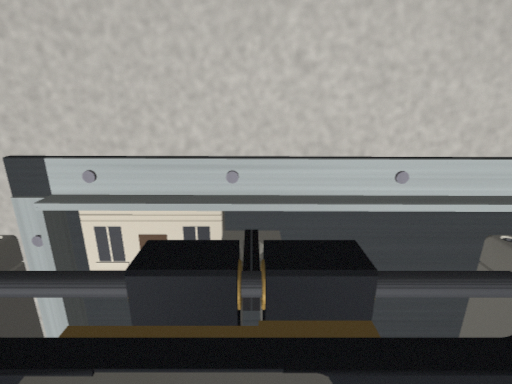

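The wall is still flush with the long fence (row ~211) and about 15 mm short of the end fence, the gap being columns 48–82. I continue until the force shows contact.

Run:
```python
from meas import *
f0=fj()
robot.servo_line(P(-.026,-.105,.0115),speed=.04)
p=push([-.026,-.105],[-.026,-.092],.0115,.001,4,1,f0)
robot.dwell(.1)
robot.servo_line(P(-.026,-.125,.0115),speed=.06)
robot.servo_line(P(-.026,-.125,.07),speed=.12)
robot.goto(P(-.10,-.06,.25),down(YAW))
im,d,C=shot("wrist","w4"); cv2.imwrite("pics/w4.png",im[:,:,::-1]); print(robot.read_t())
```

```text
push end [-0.026 -0.099] actual [-0.0263 -0.1001] f [-0.3  -5.52  0.15] t 19.22
21.425
```

View pics/w4.png

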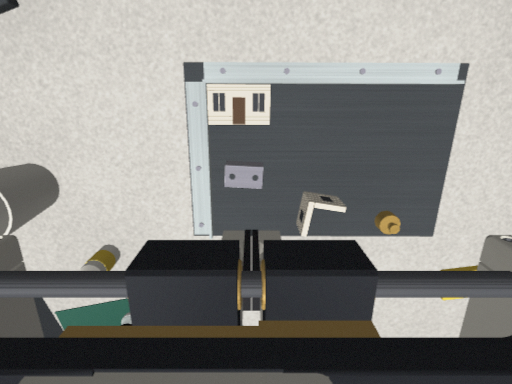

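The wall sits home in the corner (image 208–270 × 84–124). The block is at (244,177), the house corner at (320,205) is clear of the approach, and the weight looks untouched. I measure the block and wall, then push the block.

```bash
cat > m2.py <<'E'
from meas import *
def report(name,boxw,boxb):
    D=np.load(f"pics/{name}.npz"); im=D["im"]; C=cam("wrist",D["p"],D["R"])
    w=masked(im,boxw,lambda a,h:(a.max(2)>115)&(a[:,:,0]>a[:,:,2]+4)); b=masked(im,boxb,lambda a,h:(a.max(2)>108)&(a[:,:,2]>a[:,:,0]+3))
    out=[]
    for k,m,z in [("wall",w,.018),("blk",b,.036)]:
        c,s,a,px=rect(m,C,z); out.append(tojig(O,YAW,c))
        print(k,"corner fr",out[-1].round(4),"size",np.round(s,1),"ang",round(a-np.degrees(YAW),1),px.round())
    return out
E
python3 - <<'E'
from m2 import *
w,b=report("w4",(205,82,275,130),(215,155,275,195))
assert -.125<b[0]<-.1 and -.058<b[1]<-.022
y=b[1]
robot.goto(P(-.155,y,.09),down(YAW)); robot.servo_line(P(-.155,y,.012),speed=.1); f0=fj(); print(f0)
xs=-.065-.015-.0095
robot.servo_line(P(xs-.008,y,.012),speed=.045); print(fj()-f0)
p=push([xs-.008,y],[xs+.006,y],.012,.001,5,0,f0)
im,d,C=shot("wrist","w5"); cv2.imwrite("pics/w5.png",im[:,:,::-1])
robot.dwell(.1); robot.servo_line(P(p[0]-.025,y,.012),speed=.06); robot.servo_line(P(p[0]-.025,y,.09),speed=.12)
robot.goto(P(-.10,-.06,.25),down(YAW))
im,d,C=shot("wrist","w6"); cv2.imwrite("pics/w6.png",im[:,:,::-1]); print(robot.read_t())
E
```

```text
wall corner fr [-0.0239 -0.044 ] size [80.7 49.8] ang 90.0 [238. 104.]
blk corner fr [-0.1143 -0.0499] size [50.6 30. ] ang 87.0 [243. 176.]
[0.16228719 0.44523271 0.09517216]
[ 0.17227738  0.15160229 -1.21057932]
push end [-0.09   -0.0499] actual [-0.0907 -0.0499] f [-5.67 -0.03  3.67] t 26.5
28.75
```

View pics/w6.png

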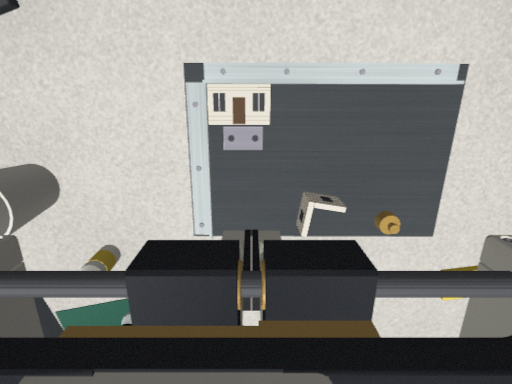

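The block now stands against the wall's free edge at (243,138), and the bystanders are unmoved. The wall's y of −.044 in my frame is 1 mm past the limit, so I check the frame bias by looking for a dark gap between the wall and the end fence.

Run:
```python
from m2 import *
w,b=report("w6",(205,82,275,126),(215,122,275,158))
D=np.load("pics/w6.npz"); im=D["im"]; C=cam("wrist",D["p"],D["R"]); V=im.max(2).astype(int)
for r in (90,105,118,150,170): print(r,V[r,186:218])
for c in (220,245,265,300): print(c,V[70:95,c])
f=192/np.tan(np.radians(robot.camera_info("wrist")["vfov"]/2))
E_=[]
for v in list(range(140,200,4)):
    a=V[v,225:190:-1] if v>155 else V[v,218:190:-1]; s=225 if v>155 else 218
    k=np.argmax(a>140); E_.append((s-k+(a[k]-140)/(a[k]-a[k-1]),v))
e=tojig(O,YAW,0*O+ray(C,E_,.006)[:,:2]); print("end fence y (this view):",np.median(e[:,1]),e[:,1].std())
```

```text
wall corner fr [-0.024  -0.0441] size [80.7 48.7] ang 90.0 [238. 104.]
blk corner fr [-0.0636 -0.0492] size [49.4 28.6] ang 90.0 [242. 138.]
90 [178 201 203 208 212 207 208 210 206 207 207 208 206 199 200 203 205 201
 199 186 152 182 221 221 220 221 220 220 221 220 220 220]
105 [143 176 199 202 210 210 195 175 171 172 173 188 205 206 197 199 205 204
 198 199 162 187 231 233 234 233 233 185  83  83  81  85]
118 [176 152 189 202 204 210 212 210 211 209 208 206 210 209 203 196 202 206
 204 199 186 141 195 234 234 234 234 233 234 233 234 234]
150 [220 220 183 155 193 204 208 214 213 212 209 207 209 214 213 212 206 205
 210 207 205 204 168 104  85  85  84  84  86  83  84  83]
170 [214 213 216 183 139 184 211 211 216 216 200 182 179 181 195 212 215 212
 209 212 209 208 207 163  86  85  86  85  84  83  84  84]
220 [185 184 192 206 213 211 214 216 215 208 208 207 199 183 224 233 230 220
 233 230 220 233 223 111  82]
245 [205 207 205 209 213 207 212 212 208 201 202 201 197 191 224 234 231 220
 234 230 220 233 234 233 234]
265 [204 205 206 210 210 206 210 209 208 199 199 198 196 191 223 235 229 194
 233 231 221 234 231 223 222]
300 [208 210 207 209 211 207 210 213 208 203 201 202 198 172 101  85  83  84
  83  83  82  84  83  84  88]
end fence y (this view): -0.0016232019141141705 7.790075501895902e-05
```

Run:
```python
import cv2
a=cv2.imread("pics/w6.png")[60:160,180:290]; cv2.imwrite("pics/c6.png",cv2.resize(a,None,fx=6,fy=6,interpolation=cv2.INTER_NEAREST)[:600])
```

```text
(no output)
```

View pics/c6.png

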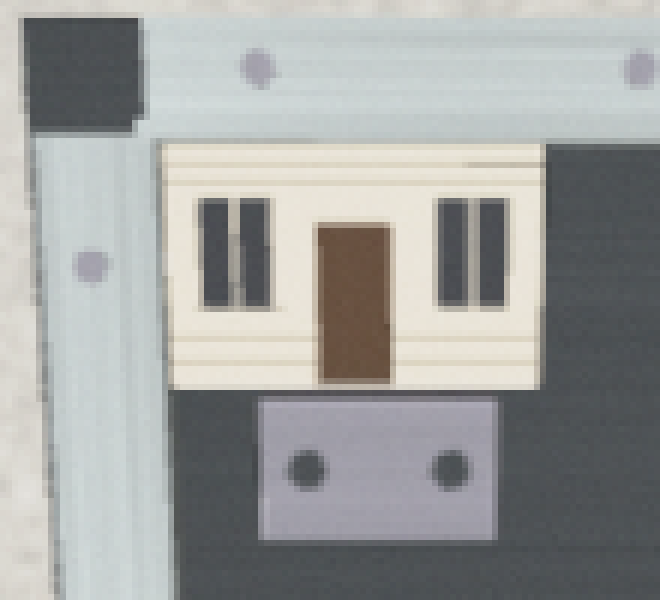

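In my frame the end fence reads y = −.0016 from this view, so the wall could still be up to ~2 mm off it, with parallax hiding the gap. I take a straight-down look over the end fence, with no parallax.

Run:
```python
from meas import *
robot.goto(P(-.085,0.0,.17),down(YAW)); im,d,C=shot("wrist","w7"); print(robot.read_t())
cor=np.r_[toworld(O,YAW,[-.03,-.0]),.018]; f,cx,cy,M=C; q=np.linalg.inv(M)@np.r_[cor,1]; u,v=int(q[0]/q[2]*f+cx),int(q[1]/q[2]*f+cy); print(u,v)
u0,v0=max(u-50,0),max(v-40,0)
cv2.imwrite("pics/c7.png",cv2.resize(im[v0:v0+80,u0:u0+100,::-1],None,fx=7,fy=7,interpolation=cv2.INTER_NEAREST))
V=im.max(2).astype(int)
for r in range(v-20,v+50,10): print(r,u0+35,V[r,u0+35:u0+75])
```

```text
29.2833
250 126
106 235 [190 192 192 189 188 188 188 192 188 184 183 185 187 189 187 189 186 183
 182 172 189 219 223 221 221 221 221 200 172 170 168 169 169 170 199 199
 170 168 169 168]
116 235 [191 187 181 177 180 181 188 193 191 184 183 184 190 187 189 180 178 183
 182 172 193 222 221 221 221 222 222 171  76  72  74  74  75  82 175 168
  75  75  73  73]
126 235 [191 192 193 190 189 189 192 194 191 183 180 185 190 188 190 188 185 185
 182 174 194 221 220 222 221 221 221 169  76  74  74  75  73  90 152 141
  71  74  76  75]
136 235 [192 192 192 189 190 188 192 193 191 184 181 184 188 189 189 189 186 183
 183 173 197 222 221 222 221 221 220 221 222 221 221 221 222 220 221 221
 221 221 221 221]
146 235 [190 192 193 191 189 191 192 195 193 185 182 186 190 189 191 188 186 183
 183 157 108  78  74  76  74  74  76  77  77  78  75  78  74  74  74  76
  75  77  81  78]
156 235 [191 192 194 191 189 192 192 194 194 187 182 187 190 189 190 190 185 186
 186 150  90  76  74  76  77  75  76  76  76  76  76  74  77  77  77  76
  76  78  84  86]
166 235 [193 190 194 191 189 193 194 195 197 189 184 188 191 192 192 190 186 186
 186 152  93  77  77  77  76  77  76  76  75  76  74  76  76  78  76  77
  77  78  86  88]
```

View pics/c7.png

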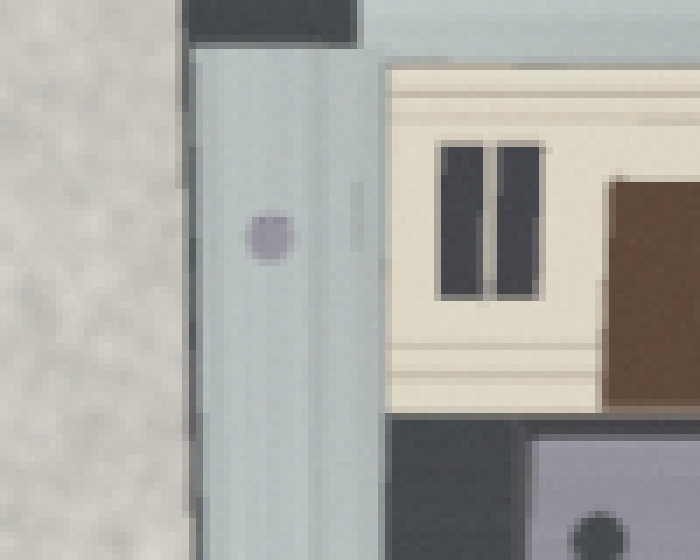

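With no parallax, the wall's end and the fence face meet at column ~254.5 with no dark gap, so the wall is home and the earlier offset was calibration bias. The thin dark strip beside the block matches the ~3 mm parallax expected from its 30 mm height, so the block is in contact. I hand in.

```bash
python3 -c "
from rig import robot
robot.job_done(); print(robot.read_t())"
```

```text
the job is handed in; nothing more can be done
the job is handed in; nothing more can be done
```

The job is handed in, at about 29 s on the robot's clock; no verdict is reported. Using shut fingertips only, I pushed the wall section flat to the long fence about 220 mm short of home. I then slid it along the fence into the corner until contact (about 5.5 N). Last, I pushed the setting block against its free long edge, also until contact (about 5.7 N), and withdrew.

**Last checks**
- **Wall section:** it looked flush and square to both fences, with no visible gap at the end fence in a straight-down view.
- **Setting block:** square to the wall within measurement error. Its centre was at about x −0.064, y −0.049 m in the corner frame, inside the limits. A thin dark strip beside it matches the parallax expected from its height, so I took it as touching.
- **Bystanders:** the house corner and the weight looked unmoved, and nothing else visible looked disturbed.

**One disagreement:** the wrist camera put the wall's centre at y −0.044 m, 1 mm outside the −0.043 limit. In that same view the end fence itself read −1.6 mm, and the straight-down view and contact force both showed the wall home, so I put it down to calibration bias.

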